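# Rock the wide-tube insert out of a dry-block heater and hold it over its well

### The job

The wells of the dry-block heater need wiping. Take the insert with the four wide holes and work it out of its well by rocking it over to the left and to the right, so that one end comes up and then the other, because it sits tight between two spring bars and must not be pulled straight up. Once it is free, lift it and finish still holding it in the gripper, level and still, just clear of the heater over its own well; leave the other insert fully seated and do not disturb the jar or the small sample cell standing beside the heater.

Things in the scene. Friction and masses are not known exactly. Their poses are not given: they have to be found in the camera images.
- insert_wide: insert to take out: aluminium block with four 16 mm holes, one in each corner, 66 mm long (its y, the way it rocks), 58 mm wide (its x), 46 mm high; on top a steel stem (11 mm thick, 16 mm high) carries a black grip 24 (x) x 22 (y) x 36 mm. Origin: middle of the underside; z up, axes as the heater's. In either well, at random. About 0.27 to 0.45 kg
- insert_narrow: the other insert, left alone: aluminium block with eight 9 mm holes in two rows along its front and back edges, 66 mm long (its y, the way it rocks), 58 mm wide (its x), 46 mm high; on top a steel stem (11 mm thick, 16 mm high) carries a black grip 24 (x) x 22 (y) x 36 mm. Origin: middle of the underside; z up, axes as the heater's. In either well, at random
- insert_wide_left (a point): middle of the lower edge of the wide-holed insert's left (+y) end, 33 mm from the middle of its underside
- insert_wide_right (a point): middle of the lower edge of its right (-y) end, 33 mm from the middle of its underside
- insert_wide_grip (a point): middle of the wide-holed insert's square grip, 80 mm above its underside; with the TCP here the fingertips stay clear above the block; the grip's flat faces look along the insert's x and y. Held across its y faces (fingers closing along y, firmly, about 40 N) it does not turn or slip in the fingers as it rocks
- heater: white two-well dry-block heater, fixed to the bench, 200 mm deep (x), 236 mm wide (y), flat top 74 mm above the bench, sloping panel with a dark display at its front (-x). Origin under its middle on the bench, z up. The wells lie side by side along y, 106 mm apart, each 24 mm deep and 1.4 mm wider than its insert on every side, so that a seated insert can rock about 0.1 rad left or right
- well_a (a point): middle of the floor of the left (+y) well, 50 mm above the bench. In the left and right end wall of each well, 13 mm above its floor, a round spring-loaded bar (8 mm thick, about 40 N) presses on the insert's end: it holds that end with 20 to 25 N of friction at whatever height it has been raised to; an end is free once its lower edge is 13 mm above the floor
- well_b (a point): middle of the floor of the right (-y) well, 50 mm above the bench; spring bars as in the left well
- powder_jar: white plastic jar with screw lid, 62 mm wide, 90 mm high, left of the heater; origin under its middle; a bystander
- sample_cell: small closed aluminium sample cell, round, 46 mm wide, 45 mm high, on the bench right of the heater's front; origin under its middle; a bystander
Mind the look-alikes: they are no part of the job. Leave any pink look-alike of the insert_wide alone.

How it is judged:
By the outcome, as a careful person would: the job done as asked, in the order asked, and still so for the second after the job is handed in, while the arm keeps its last pose, push and grip.
It also fails if it takes over 38 s, if anything falls off the work surface, if the arm or the gripper's body presses on something with over 40 N, if the wrist force passes 120 N, or if a joint passes its speed limit or range.

### The arm

A 6-joint arm with a two-finger parallel gripper is mounted at the origin on a cart in front of the work surface, level with it; the furniture and walls round the work are solid. World frame = base frame: x ahead of the robot, y to its left, z up, the work surface at z = 0. Lengths are in m, angles in degrees, forces in N, time in s.
With the tool pointing down it reaches from about 0.325 to 0.85 m from the base axis. Payload 15.5 kg.
Tool frame: the origin (TCP) lies between the finger pads, 19 mm behind the fingertips; this is the grasp point; z points along the fingers, y is the line along which they close (so a half turn about z gives the same grasp; the last joint's range is limited). The gripper opens to 91 mm and grips with 3 to 60 N. Pads are 32 mm wide; open, the fingers measure 118 mm over their backs; the gripper's body (76 mm by 178 mm) begins 60 mm behind the grasp point.
Start: joints at [-78.467, 28.281, 77.091, -0, 74.628, -5.472], TCP at [0.183, -0.598, 0.233] pointing down, gripper open.
Joint ranges: [-166.48, 166.48], [-47.26, 123.95], [12.59, 153.08], [-70.14, 250.14], [6.76, 159.57], [-176.63, 176.63]. Speed limits (degrees/s): [108.29, 108.29, 147.25, 172.46, 172.46, 172.46].

### API

Orientations are given as a 3x3 rotation matrix whose columns are the frame's x, y, z axes.
In Python, from bench import bot, eyes, models gives the robot as it stands.
- The arm moves only by the tool play_rows, never from a script. Its argument "commands" is a list of rows, each an object with "angular": the turn, a rotation vector about the world's x, y, z in degrees, a list of three; "slide": the shift along the world's x, y, z in m, a list of three; "hand": the closure, from -1 (fully open) to 1 (shut). In form: [{"angular": [wx, wy, wz], "slide": [tx, ty, tz], "hand": hand}, ...]. A call has 1 to 5 rows; each row is the pose to reach, as a shift and turn from the pose commanded when the call began; what a row does not reach only later rows make up. A row lasts 1/8 s, in which the tool goes at most 62.5 mm and 10.7 degrees, less where a joint would pass 70% of its speed; a pose out of reach is approached as far as the arm can. A call with a gripper value outside its range is refused whole. The fingers move at their own pace and stop on an object; "grip_force" is the grip in N (left out, the last holds). Time passes only in rows, so rows that repeat a pose let the fingers close. It gives the time, the measured TCP pose, the force, the opening and the grip force at its end, in the units of the state.
- bot.state(): the state, without advancing time (a new reading comes with each control period).
- eyes.camera(name): name is "scene" or "top" or "wrist"; returns a dict with "color" (400x640x3 uint8, blue, green, red), "depth" (400x640 float32, m along the optical axis (not along the pixel's ray), 0 where there is no reading), "fx", "fy", "cx", "cy" (pixels), "xyz" and "rotation" of the camera in the world. Camera axes: x right, y down, z forward; pixel columns grow to the right and rows downward; lengths in m; the calibration is good to about 2 mm. The wrist camera is an equidistant fisheye: a pixel r from the principal point sees the ray r / f radians off the axis. A picture is of the moment at which its call begins.
- bot.close_job(): hands the job in; it is judged then, once.
Trained networks look in a picture, given as the dict that the camera call returned (one of the last four; its "shot" number tells which), for a name from the list of things; names that differ only in an ending like _2 or _b are one class to them, and where a whole thing is asked for, a point or a joint stands for the part that bears it (a point fixed in the world has none). Each returns a list of dicts, best first, with "p" (0 to 1); they miss things now and then, are a little off and sometimes report something else, mostly with a low value. They report only what shows in the picture. A call takes as long as a camera call. They do not tell look-alikes from the thing itself.
- models.recognise(label, picture): "location" ([x, y, z] in m, in world coordinates, good to about 4 mm: the middle of the surface that is visible of it).
- models.masks_of(label, picture): "mask" (400x640 bool, what is visible of it).
The state is a dict: "time": time; "joints": joint angles; "joint_vel": joint speeds; "joint_torque": joint torques, N m; "tcp_pos": TCP position; "eef_rot": TCP orientation; "wrist_force": force on the tool from outside, world axes, zero at the start; "moment": the same for the moment, N m; "width": finger opening in m; "finger_force": force on a finger pad.
Only numpy, scipy, OpenCV 4.12 (cv2) and the standard library are available. Lean on these libraries where they do the work, as an engineer would, in place of code of your own. Each camera call takes 0.05 s, during which the arm holds its last target. There are 200 camera calls.

## Working session

There is one attempt and no reset: what is moved stays moved. The work goes in short steps, Python scripts to look and compute and a tool call to move; the robot and the scene stay as the last step left them, time stands still between calls to the robot, and variables do not carry over. Pictures are saved under pics/ and viewed, at most 10 in all, crops included, and the job is handed in when it is done.

Besides the shell and the picture viewer there is one more tool, called as a command line: name --argument value ..., lists and objects as JSON in quotes. play_rows: Moves the arm, as the interface text tells. Its arguments: {"type":"object","properties":{"commands":{"type":"array"},"grip_force":{"type":"number"}},"required":["commands"]}

```bash
mkdir -p pics
python3 - <<'E'
from bench import bot, eyes, models
import cv2, numpy as np
s=bot.state(); print(s['time'],s['tcp_pos'],s['eef_rot'],s['width'])
for n in ("scene","top"):
    c=eyes.camera(n); cv2.imwrite(f"pics/{n}1.png",c["color"])
    print(n,c["xyz"])
    for l in ("insert_wide","insert_narrow","insert_wide_grip","heater","powder_jar","sample_cell"):
        for r in models.recognise(l,c)[:3]: print(l,np.round(r["location"],3),round(r["p"],2))
E
```

```text
0.0 [ 0.18272352 -0.5973104   0.23215975] [[ 9.56267231e-01  2.92494303e-01 -2.54662502e-04]
 [ 2.92494398e-01 -9.56266524e-01  1.16724567e-03]
 [ 9.78874831e-05 -1.19068614e-03 -9.99999286e-01]] 0.09162208630406694
scene [0.14638241 0.85284478 0.70600338]
insert_wide [0.596 0.128 0.098] 0.82
insert_wide [0.435 0.283 0.047] 0.64
insert_wide [0.659 0.298 0.046] 0.61
insert_narrow [0.624 0.024 0.096] 0.82
insert_wide_grip [0.657 0.3   0.046] 0.77
insert_wide_grip [0.434 0.286 0.044] 0.73
insert_wide_grip [0.595 0.126 0.095] 0.65
heater [0.559 0.124 0.067] 0.81
powder_jar [0.535 0.353 0.064] 0.76
sample_cell [ 0.414 -0.138  0.035] 0.88
top [0.38685924 0.10609423 1.12306118]
insert_wide [0.658 0.285 0.047] 0.97
insert_wide [0.439 0.269 0.048] 0.92
insert_wide [0.594 0.119 0.096] 0.89
insert_narrow [0.63  0.02  0.097] 0.83
insert_narrow [0.594 0.114 0.097] 0.65
insert_wide_grip [0.593 0.114 0.097] 0.87
insert_wide_grip [0.436 0.267 0.046] 0.64
heater [0.568 0.055 0.077] 0.59
powder_jar [0.546 0.33  0.091] 0.82
sample_cell [0.565 0.055 0.075] 0.74
sample_cell [ 0.416 -0.147  0.049] 0.71
```

View pics/top1.png

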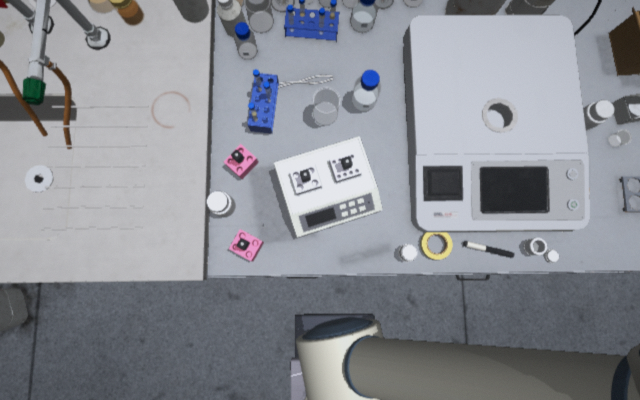

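View pics/scene1.png

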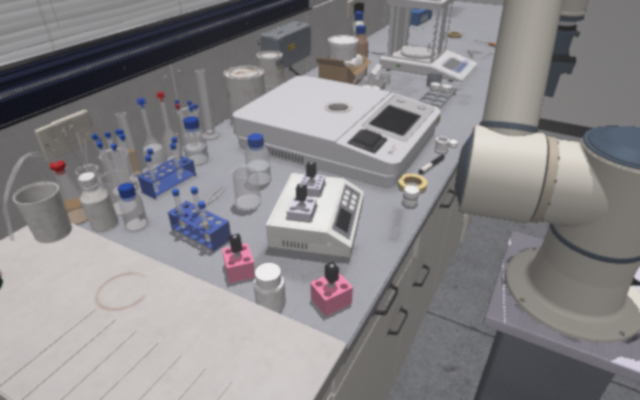

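The top view shows the white heater turned about 18° around (325,185), with the wide-holed insert in its left well at (305,178) and the narrow one at (346,165). The pink decoys are at (240,160) and (245,245), the jar at (219,203), and the sample cell at (406,253). The scene view shows the same layout.

```bash
cat > h.py <<'E'
from bench import bot, eyes, models
import cv2, numpy as np
def cloud(c):
    v,u=np.mgrid[0:400,0:640]; d=c["depth"]
    p=np.stack([(u-c["cx"])/c["fx"]*d,(v-c["cy"])/c["fy"]*d,d],-1)
    return p@np.array(c["rotation"]).T+np.array(c["xyz"])
E
python3 - <<'E'
from h import *
for n in ("top","scene"):
    c=eyes.camera(n); P=cloud(c).reshape(-1,3); print(n,c["fx"])
    P=P[(c["depth"].ravel()>0)&(abs(P[:,0]-.57)<.2)&(abs(P[:,1]-.06)<.2)]
    t=P[(abs(P[:,2]-.074)<.004)]
    r=cv2.minAreaRect(t[:,:2].astype(np.float32)); print("heatertop",r,len(t),t[:,2].mean())
    for nm,x,y in(("wide",.594,.117),("narrow",.63,.02)):
        near=np.hypot(P[:,0]-x,P[:,1]-y)<.045
        g=P[near&(P[:,2]>.142)&(P[:,2]<.155)]; print(nm,"griptop",len(g),g.mean(0),g.min(0),g.max(0))
        b=P[near&(abs(P[:,2]-.096)<.004)]; print(" block",len(b),b.mean(0),cv2.minAreaRect(b[:,:2].astype(np.float32)))
E
```

```text
top 417.14240508476786
heatertop ((0.586225152015686, 0.11913076043128967), (0.17348310351371765, 0.3678845465183258), 21.595319747924805) 3972 0.07411732982382185
wide griptop 90 [0.59988477 0.11459118 0.14754246] [0.58746929 0.10253623 0.14386986] [0.61435292 0.12645038 0.15250735]
 block 361 [0.59705146 0.11451687 0.09609263] ((0.6007757782936096, 0.1145249456167221), (0.05919467657804489, 0.06609474867582321), 17.506179809570312)
narrow griptop 91 [0.63070771 0.01348208 0.14768323] [0.61825317 0.00076454 0.14201503] [0.64348492 0.02503449 0.15318417]
 block 394 [0.6292992  0.01459171 0.09614026] ((0.6316826939582825, 0.013105560094118118), (0.05919511616230011, 0.06643177568912506), 17.057302474975586)
scene 448.29872242187173
heatertop ((0.6097277402877808, 0.06370393931865692), (0.15991203486919403, 0.23984724283218384), 16.957229614257812) 2376 0.07497907111695938
wide griptop 76 [0.60093666 0.11885554 0.14769119] [0.5903565  0.10269027 0.14206006] [0.614205   0.13181652 0.15127076]
 block 335 [0.59879073 0.12209136 0.09652835] ((0.6032138466835022, 0.11622437089681625), (0.05866721272468567, 0.07051923871040344), 16.740800857543945)
narrow griptop 63 [0.63288555 0.01755935 0.14753849] [0.62188772 0.00136517 0.1420473 ] [0.64644416 0.02836364 0.15225446]
 block 249 [0.6281475  0.01631422 0.09688865] ((0.6334651708602905, 0.015867061913013458), (0.05769350752234459, 0.07096695154905319), 17.657419204711914)
```

Yaw is 17.0°, which the tool already has (its y axis lies along the heater's y). The grip is near (0.601, 0.1155, 0.130), with its top at 0.148 as it should be. I'll approach at height.

play_rows --commands '[{"angular": [0,0,0],"slide": [0.03,0.05,0.01],"hand": -1},{"angular": [0,0,0],"slide": [0.06,0.1,0.02],"hand": -1},{"angular": [0,0,0],"slide": [0.09,0.15,0.03],"hand": -1},{"angular": [0,0,0],"slide": [0.12,0.2,0.03],"hand": -1},{"angular": [0,0,0],"slide": [0.15,0.25,0.03],"hand": -1}]'

```text
time: 1.42
tcp_pos: [0.3335, -0.3461, 0.263]
eef_rot: [[0.956, 0.292, 0.001], [0.292, -0.956, -0.001], [0.0, 0.001, -1.0]]
wrist_force: [0.8, -0.4, -0.4]
width: 0.0912
finger_force: 0.0
```

play_rows --commands '[{"angular": [0,0,0],"slide": [0.03,0.05,0],"hand": -1},{"angular": [0,0,0],"slide": [0.06,0.1,0],"hand": -1},{"angular": [0,0,0],"slide": [0.09,0.15,0],"hand": -1},{"angular": [0,0,0],"slide": [0.12,0.2,0],"hand": -1},{"angular": [0,0,0],"slide": [0.15,0.25,0],"hand": -1}]'

```text
time: 2.05
tcp_pos: [0.4836, -0.0959, 0.263]
eef_rot: [[0.956, 0.292, 0.001], [0.292, -0.956, -0.0], [0.001, 0.0, -1.0]]
wrist_force: [1.0, -0.9, -0.4]
width: 0.0912
finger_force: 0.0
```

play_rows --commands '[{"angular": [0,0,0],"slide": [0.03,0.05,0],"hand": -1},{"angular": [0,0,0],"slide": [0.06,0.1,0],"hand": -1},{"angular": [0,0,0],"slide": [0.09,0.15,0],"hand": -1},{"angular": [0,0,0],"slide": [0.118,0.213,0],"hand": -1},{"angular": [0,0,0],"slide": [0.118,0.213,0],"hand": -1}]'

```text
time: 2.68
tcp_pos: [0.6017, 0.1188, 0.2623]
eef_rot: [[0.955, 0.296, 0.0], [0.296, -0.955, 0.001], [0.001, -0.0, -1.0]]
wrist_force: [-0.5, -0.9, 0.5]
width: 0.0914
finger_force: 0.0
```

Run:
```python
from h import *
c=eyes.camera("wrist"); cv2.imwrite("pics/w1.png",c["color"])
R=np.array(c["rotation"]); X=np.array(c["xyz"])
v,u=np.mgrid[0:400,0:640]
a=(u-c["cx"])/c["fx"]; b=(v-c["cy"])/c["fy"]; th=np.hypot(a,b)+1e-9
d=np.stack([np.tan(th)*a/th,np.tan(th)*b/th,np.ones_like(a)],-1)*c["depth"][...,None]
d[th>1.4]=0
P=(d@R.T+X).reshape(-1,3); P=P[c["depth"].ravel()>0]
for nm,x,y in(("wide",.601,.115),("narrow",.631,.014)):
    near=np.hypot(P[:,0]-x,P[:,1]-y)<.045
    g=P[near&(abs(P[:,2]-.148)<.004)]; print(nm,len(g),g.mean(0),cv2.minAreaRect(g[:,:2].astype(np.float32)))
    q=P[near&(abs(P[:,2]-.096)<.003)]; print(" block",len(q),cv2.minAreaRect(q[:,:2].astype(np.float32)))
c=eyes.camera("top"); P=cloud(c).reshape(-1,3); s=bot.state(); print(s['tcp_pos'])
```

```text
wide 614 [0.60373486 0.11588709 0.14736175] ((0.6033625602722168, 0.11565219610929489), (0.02333882823586464, 0.021960275247693062), 16.80158042907715)
 block 1869 ((0.6029187440872192, 0.11551700532436371), (0.058799486607313156, 0.06554050743579865), 16.34322166442871)
narrow 520 [0.63430977 0.01567404 0.14730873] ((0.6339734196662903, 0.0147226732224226), (0.02388153038918972, 0.02242293767631054), 15.206442832946777)
 block 1818 ((0.63404381275177, 0.014081697911024094), (0.05914343520998955, 0.06727154552936554), 17.442441940307617)
[0.60077207 0.11605619 0.2624102 ]
```

View pics/w1.png

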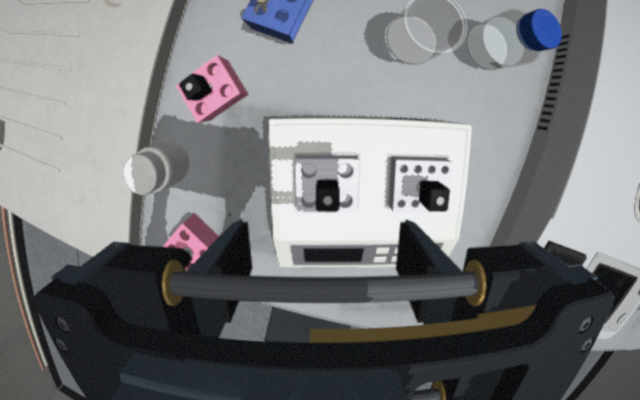

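The wrist view confirms that the four-wide-hole insert is in the left well, with its black grip at (327,195). The narrow insert is at (430,190). Descending now and gripping.

play_rows --commands '[{"angular": [0,0,0],"slide": [0.001,0,-0.03],"hand": -1},{"angular": [0,0,0],"slide": [0.001,0,-0.06],"hand": -1},{"angular": [0,0,0],"slide": [0.001,0,-0.09],"hand": -1},{"angular": [0,0,0],"slide": [0.001,0,-0.12],"hand": -1},{"angular": [0,0,0],"slide": [0.001,0,-0.132],"hand": -1}]'

```text
time: 3.4
tcp_pos: [0.6007, 0.1139, 0.1295]
eef_rot: [[0.957, 0.291, -0.002], [0.291, -0.957, -0.0], [-0.002, -0.0, -1.0]]
wrist_force: [-0.2, 0.5, -0.2]
width: 0.091
finger_force: 0.0
```

play_rows --commands '[{"angular": [0,0,0],"slide": [0,0,0],"hand": 0.3},{"angular": [0,0,0],"slide": [0,0,0],"hand": 0.4},{"angular": [0,0,0],"slide": [0,0,0],"hand": 0.6},{"angular": [0,0,0],"slide": [0,0,0],"hand": 0.8},{"angular": [0,0,0],"slide": [0,0,0],"hand": 1}]' --grip_force 42

```text
time: 4.03
tcp_pos: [0.6019, 0.1154, 0.131]
eef_rot: [[0.956, 0.292, 0.0], [0.292, -0.956, 0.0], [0.0, 0.0, -1.0]]
wrist_force: [0.9, 0.1, -0.5]
width: 0.0438
finger_force: 0.0
```

play_rows --commands '[{"angular": [0,0,0],"slide": [0,0,0],"hand": 1},{"angular": [0,0,0],"slide": [0,0,0],"hand": 1},{"angular": [0,0,0],"slide": [0,0,0],"hand": 1},{"angular": [0,0,0],"slide": [0,0,0],"hand": 1}]'

```text
time: 4.53
tcp_pos: [0.6018, 0.1154, 0.1307]
eef_rot: [[0.956, 0.292, -0.0], [0.292, -0.956, 0.0], [-0.0, -0.0, -1.0]]
wrist_force: [-0.4, 0.2, -0.0]
width: 0.0219
finger_force: 42.0
```

Run:
```python
import numpy as np
y=np.radians(17); u=np.array([np.cos(y),np.sin(y),0]); e=np.array([-np.sin(y),np.cos(y),0]); k=np.array([0,0,1.])
def pose(L,R):
    s=(L-R)/66; o=max(0,(24-min(L,R))/2)*s
    return np.arcsin(s),(o-80*s)*e+(80*np.sqrt(1-s*s)+(L+R)/2)*k
W=[(0,0),(0,6),(11,6),(11,15),(18,15),(18,18)]
for a,b in zip(W,W[1:]):
    t0,p0=pose(*a); print(a,b)
    for f in np.linspace(.2,1,5):
        t,p=pose(*(np.array(a)+f*(np.array(b)-a)))
        print(np.round(np.degrees(t-t0)*u,2),np.round((p-p0)/1000,4))
```

```text
(0, 0) (0, 6)
[-1.  -0.3 -0. ] [-0.0004  0.0012  0.0006]
[-1.99 -0.61 -0.  ] [-0.0007  0.0024  0.0011]
[-2.99 -0.91 -0.  ] [-0.0011  0.0035  0.0017]
[-3.99 -1.22 -0.  ] [-0.0014  0.0047  0.0022]
[-4.99 -1.52 -0.  ] [-0.0018  0.0059  0.0027]
(0, 6) (11, 6)
[1.83 0.56 0.  ] [ 0.0006 -0.0021  0.0013]
[3.66 1.12 0.  ] [ 0.0013 -0.0043  0.0025]
[5.49 1.68 0.  ] [ 0.002  -0.0065  0.0036]
[7.31 2.24 0.  ] [ 0.0027 -0.0088  0.0047]
[9.14 2.8  0.  ] [ 0.0034 -0.0111  0.0056]
(11, 6) (11, 15)
[-1.5  -0.46 -0.  ] [-0.0006  0.0018  0.001 ]
[-2.99 -0.91 -0.  ] [-0.0011  0.0037  0.002 ]
[-4.49 -1.37 -0.  ] [-0.0017  0.0056  0.0029]
[-5.98 -1.83 -0.  ] [-0.0023  0.0075  0.0038]
[-7.48 -2.29 -0.  ] [-0.0029  0.0094  0.0046]
(11, 15) (18, 15)
[1.16 0.36 0.  ] [ 0.0004 -0.0015  0.0008]
[2.33 0.71 0.  ] [ 0.0009 -0.003   0.0015]
[3.49 1.07 0.  ] [ 0.0014 -0.0045  0.0022]
[4.65 1.42 0.  ] [ 0.0018 -0.006   0.0029]
[5.81 1.78 0.  ] [ 0.0023 -0.0075  0.0036]
(18, 15) (18, 18)
[-0.5  -0.15 -0.  ] [-0.0002  0.0006  0.0003]
[-1.  -0.3 -0. ] [-0.0004  0.0013  0.0007]
[-1.5  -0.46 -0.  ] [-0.0006  0.002   0.001 ]
[-1.99 -0.61 -0.  ] [-0.0008  0.0026  0.0013]
[-2.49 -0.76 -0.  ] [-0.001   0.0033  0.0016]
```

play_rows --commands '[{"angular": [-1.25,-0.38,0],"slide": [-0.0004,0.0015,0.0007],"hand": 1},{"angular": [-2.5,-0.76,0],"slide": [-0.0009,0.003,0.0014],"hand": 1},{"angular": [-3.75,-1.14,0],"slide": [-0.0013,0.0044,0.0021],"hand": 1},{"angular": [-4.99,-1.52,0],"slide": [-0.0018,0.0059,0.0027],"hand": 1},{"angular": [-4.99,-1.52,0],"slide": [-0.0018,0.0059,0.0027],"hand": 1}]'

```text
time: 5.15
tcp_pos: [0.5998, 0.1217, 0.1333]
eef_rot: [[0.956, 0.292, 0.026], [0.293, -0.952, -0.088], [-0.0, 0.092, -0.996]]
wrist_force: [2.3, -1.1, -9.6]
width: 0.0217
finger_force: 42.0
```

```bash
cat >> h.py <<'E'
def rep(c0=(0.6018,0.1154,0.1307)):
    "end heights from the tool pose, if the grip has not slipped"
    s=bot.state(); R=np.array(s['eef_rot']); z=-R[:,2]; y=-R[:,1]
    b=np.array(s['tcp_pos'])-.0807*z
    print("t",s['time'],"hL,hR mm",[round(1000*(b+k*.033*y)[2]-50,1) for k in(1,-1)],"F",np.round(s['wrist_force'],1),"M",np.round(s['moment'],2),s['width'])
E
python3 -c "from h import *;rep()"
```

```text
t 5.15 hL,hR mm [np.float64(-0.0), np.float64(6.0)] F [ 2.3 -1.1 -9.6] M [ 0.83 -0.14 -0.07] 0.021681029628502567
```

play_rows --commands '[{"angular": [1.83,0.56,0],"slide": [0.0006,-0.0021,0.0013],"hand": 1},{"angular": [3.66,1.12,0],"slide": [0.0013,-0.0043,0.0025],"hand": 1},{"angular": [5.49,1.68,0],"slide": [0.002,-0.0065,0.0036],"hand": 1},{"angular": [7.31,2.24,0],"slide": [0.0027,-0.0088,0.0047],"hand": 1},{"angular": [9.14,2.8,0],"slide": [0.0034,-0.0111,0.0056],"hand": 1}]'

```text
time: 5.78
tcp_pos: [0.6031, 0.11, 0.1385]
eef_rot: [[0.956, 0.292, -0.024], [0.293, -0.953, 0.073], [-0.001, -0.077, -0.997]]
wrist_force: [2.3, 2.6, -20.4]
width: 0.0219
finger_force: 42.0
```

play_rows --commands '[{"angular": [0,0,0],"slide": [0,0,0],"hand": 1},{"angular": [0,0,0],"slide": [0,0,0],"hand": 1}]'

```text
time: 6.02
tcp_pos: [0.6032, 0.1101, 0.1388]
eef_rot: [[0.956, 0.292, -0.023], [0.292, -0.954, 0.072], [-0.001, -0.075, -0.997]]
wrist_force: [2.7, 0.4, -17.2]
width: 0.0216
finger_force: 42.0
```

Run:
```python
from h import *
rep()
c=eyes.camera("top"); P=cloud(c).reshape(-1,3)
e=np.array([-.2924,.9563]);u=np.array([.9563,.2924])
def blk(P,cx):
    q=(P[:,:2]-cx); a=q@u; b=q@e
    m=(abs(a)<.025)&(abs(b)<.034)&((abs(b)>.018)|(abs(a)>.02))&(P[:,2]>.085)&(P[:,2]<.125)
    A=np.c_[b[m],np.ones(m.sum())]; x=np.linalg.lstsq(A,P[m,2],rcond=None)[0]
    r=abs(A@x-P[m,2])<.004; x=np.linalg.lstsq(A[r],P[m,2][r],rcond=None)[0]
    print(r.sum(),"slope deg",np.degrees(np.arctan(x[0])),"mid top z",x[1])
blk(P,np.array([.601,.115])); blk(P,np.array([.632,.014]))
```

```text
t 6.025 hL,hR mm [np.float64(10.8), np.float64(5.9)] F [  2.7   0.4 -17.2] M [-0.01 -0.52  0.05] 0.021633526968187315
8 slope deg 4.544159895091629 mid top z 0.10278732873741346
75 slope deg -0.7149418016322064 mid top z 0.0957318586083662
```

Camera and tool pose agree: it is tilted about 4.4° and raised as planned. Next come the third and fourth rocks.

play_rows --commands '[{"angular": [-1.5,-0.46,0],"slide": [-0.0006,0.0018,0.001],"hand": 1},{"angular": [-2.99,-0.91,0],"slide": [-0.0011,0.0037,0.002],"hand": 1},{"angular": [-4.49,-1.37,0],"slide": [-0.0017,0.0056,0.0029],"hand": 1},{"angular": [-5.98,-1.83,0],"slide": [-0.0023,0.0075,0.0038],"hand": 1},{"angular": [-7.48,-2.29,0],"slide": [-0.0029,0.0094,0.0046],"hand": 1}]'

```text
time: 6.7
tcp_pos: [0.6003, 0.1197, 0.1438]
eef_rot: [[0.956, 0.292, 0.018], [0.293, -0.954, -0.06], [-0.0, 0.063, -0.998]]
wrist_force: [-1.8, -0.8, -10.0]
width: 0.0219
finger_force: 42.0
```

play_rows --commands '[{"angular": [0,0,0],"slide": [0,0,0],"hand": 1},{"angular": [0,0,0],"slide": [0,0,0],"hand": 1}]'

```text
time: 6.95
tcp_pos: [0.6007, 0.1195, 0.1446]
eef_rot: [[0.956, 0.292, 0.019], [0.293, -0.954, -0.058], [0.001, 0.061, -0.998]]
wrist_force: [-5.9, -0.2, 0.6]
width: 0.0218
finger_force: 42.0
```

```bash
python3 -c "from h import *;rep()"
```

```text
t 6.95 hL,hR mm [np.float64(12.0), np.float64(16.1)] F [-5.9 -0.2  0.6] M [-1.35  0.72 -0.06] 0.02182924824436149
```

play_rows --commands '[{"angular": [1.16,0.36,0],"slide": [0.0004,-0.0015,0.0008],"hand": 1},{"angular": [2.33,0.71,0],"slide": [0.0009,-0.003,0.0015],"hand": 1},{"angular": [3.49,1.07,0],"slide": [0.0014,-0.0045,0.0022],"hand": 1},{"angular": [4.65,1.42,0],"slide": [0.0018,-0.006,0.0029],"hand": 1},{"angular": [5.81,1.78,0],"slide": [0.0023,-0.0075,0.0036],"hand": 1}]'

```text
time: 7.58
tcp_pos: [0.6037, 0.1118, 0.1485]
eef_rot: [[0.956, 0.292, -0.011], [0.292, -0.955, 0.045], [0.002, -0.047, -0.999]]
wrist_force: [-3.0, -0.5, 2.8]
width: 0.022
finger_force: 42.0
```

play_rows --commands '[{"angular": [0,0,0],"slide": [0,0,0],"hand": 1},{"angular": [0,0,0],"slide": [0,0,0],"hand": 1}]'

```text
time: 7.82
tcp_pos: [0.6038, 0.112, 0.1484]
eef_rot: [[0.956, 0.292, -0.011], [0.292, -0.955, 0.045], [0.002, -0.046, -0.999]]
wrist_force: [-2.8, 0.3, 7.0]
width: 0.0219
finger_force: 42.0
```

```bash
python3 -c "from h import *;rep()"
```

```text
t 7.825 hL,hR mm [np.float64(19.3), np.float64(16.2)] F [-2.8  0.3  7. ] M [-0.16  0.55 -0.02] 0.021875142305130674
```

Both ends are above 13 mm, so it's free. I'll level it and then lift it just clear.

play_rows --commands '[{"angular": [-0.5,-0.15,0],"slide": [-0.0002,0.0006,0.0004],"hand": 1},{"angular": [-1.0,-0.3,0],"slide": [-0.0004,0.0013,0.0008],"hand": 1},{"angular": [-1.5,-0.46,0],"slide": [-0.0006,0.002,0.0012],"hand": 1},{"angular": [-1.99,-0.61,0],"slide": [-0.0008,0.0026,0.0014],"hand": 1},{"angular": [-2.49,-0.76,0],"slide": [-0.001,0.0033,0.0016],"hand": 1}]'

```text
time: 8.45
tcp_pos: [0.6018, 0.1154, 0.1488]
eef_rot: [[0.956, 0.293, -0.0], [0.293, -0.956, -0.001], [-0.0, 0.001, -1.0]]
wrist_force: [0.1, -0.5, -3.2]
width: 0.0217
finger_force: 42.0
```

play_rows --commands '[{"angular": [0,0,0],"slide": [0,0,0.003],"hand": 1},{"angular": [0,0,0],"slide": [0,0,0.006],"hand": 1},{"angular": [0,0,0],"slide": [0,0,0.01],"hand": 1},{"angular": [0,0,0],"slide": [0,0,0.014],"hand": 1},{"angular": [0,0,0],"slide": [0,0,0.017],"hand": 1}]'

```text
time: 9.07
tcp_pos: [0.6019, 0.1153, 0.1662]
eef_rot: [[0.956, 0.292, 0.0], [0.292, -0.956, -0.0], [0.0, 0.0, -1.0]]
wrist_force: [0.3, 0.5, -3.0]
width: 0.022
finger_force: 42.0
```

play_rows --commands '[{"angular": [0,0,0],"slide": [0,0,0],"hand": 1},{"angular": [0,0,0],"slide": [0,0,0],"hand": 1},{"angular": [0,0,0],"slide": [0,0,0],"hand": 1},{"angular": [0,0,0],"slide": [0,0,0],"hand": 1}]'

```text
time: 9.57
tcp_pos: [0.6017, 0.1153, 0.1657]
eef_rot: [[0.956, 0.292, -0.0], [0.292, -0.956, -0.0], [-0.0, 0.0, -1.0]]
wrist_force: [-0.3, -0.3, -2.4]
width: 0.0221
finger_force: 42.0
```

Run:
```python
from h import *
rep(); s=bot.state(); print(s['tcp_pos'],np.round(s['eef_rot'],3),np.abs(s['joint_vel']).max())
c=eyes.camera("scene"); cv2.imwrite("pics/s2.png",cv2.resize(c["color"][130:290,200:420],None,fx=3,fy=3))
P=cloud(c).reshape(-1,3)
g=P[(np.hypot(P[:,0]-.602,P[:,1]-.116)<.05)&(abs(P[:,2]-.13)<.006)]; print(len(g),g[:,2].mean(),np.percentile(g[:,2],[10,90]))
for l in("insert_narrow","powder_jar","sample_cell"):
    print(l,[(np.round(r["location"],3),round(r["p"],2)) for r in models.recognise(l,c)[:1]])
```

```text
t 9.575 hL,hR mm [np.float64(35.0), np.float64(35.0)] F [-0.3 -0.3 -2.4] M [-0.03 -0.02  0.03] 0.022079737824662844
[0.60173992 0.1153143  0.16569539] [[ 0.956  0.292 -0.   ]
 [ 0.292 -0.956 -0.   ]
 [-0.     0.    -1.   ]] 0.10117143045881068
374 0.1307167430302744 [0.12629463 0.13330034]
insert_narrow [(array([0.622, 0.019, 0.094]), 0.59)]
powder_jar [(array([0.534, 0.352, 0.062]), 0.77)]
sample_cell [(array([ 0.416, -0.138,  0.034]), 0.66)]
```

View pics/s2.png

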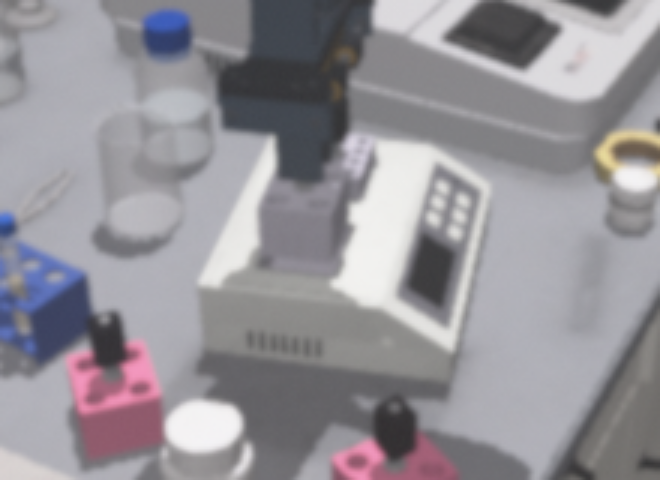

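The crop shows the wide insert held level, about 11 mm above the heater over its own well (block at about (300,220)). The narrow insert is still seated behind it, and the jar and cell are where they were.

```bash
python3 -c "from bench import bot;print(bot.close_job())"
```

```text
the job is handed in; nothing more can be done
None
```

I rocked the wide-holed insert free (right, left, right, left end up) and handed the job in with it held level and still about 11 mm above its well; the narrow insert, jar and sample cell looked undisturbed in the last picture.

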